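Feed a marble strip under the hold-down spring of a lever cutter

TASK

The marble strip lying in the guide of the stone cutter is to be fed up for its next cut: put the fingertips on top of it, press it down hard on the bed and, still pressing, slide it along under the leaf spring until its nose rests against the length stop. Never lift the strip off the bed, keep your fingers off the spring, do not shift the stop or the lever, and leave everything else on the bench where it is; then take the hand away.

Things in the scene. Friction and masses are not known exactly. Their poses are not given: they have to be found in the camera images.
- cutter: lever cutter for stone strips, green casting, base 130 x 500 mm, fixed. Origin on the bench under the blade line; y runs along the feed guide, upstream (strips are fed towards -y), z up. Columns and crosshead: 62 mm either side, y -15 to 21 mm, up to 215 mm. Spring bridge over the guide: y 83 to 103 mm, 90 mm wide, 77 to 91 mm above the bench; upstream of it the guide is open above
- feed_bed: flat steel bed plate of the cutter, y = -105 to 375 mm in the cutter's frame; its upper face, on which the strip slides, is 45 mm above the bench (origin 3 mm below it). A steel guide rail 12 mm wide and 11 mm high stands on either side of the strip (27 mm apart), from y = 20 to 375 mm. Slick-coated: stone slides easily on it (friction about 0.12)
- strip: the strip to feed: sawn marble, 24 mm wide, 220 mm long, 16 mm high, about 0.23 kg, lying loose between the guide rails (its top stands 5 mm above them), upstream of the bridge. Origin at the centre of its underside; y along its length as for the cutter
- strip_top (a point): centre of the strip's top face (61 mm above the bench when it lies on the bed)
- strip_nose (a point): centre of the strip's front end face (the end nearest to the bridge), 110 mm from the middle in the strip's -y, half-way up
- leaf: steel leaf spring, 18 mm wide, hung from the bridge and sloping down towards the cutter's -y; not to be touched. At rest its rolled heel is 11 mm above the bed, so the 16 mm strip must wedge it up 5 mm; it then bears down with about 3.5 N. Entering takes some 2 N of push along the guide: a finger pressing on the strip with 15 to 20 N carries it through
- leaf_heel (a point): underside of the leaf spring's rolled heel, 30 mm upstream of the blade line, 56 mm above the bench at rest, about 61 mm with the strip under it
- stop_face (a point): centre of the face of the length stop against which the strip's nose is to rest, in line with the guide, 53 mm above the bench, 18 to 30 mm downstream of the blade line. The stop is a dark block 44 mm wide, 22 mm high; its thumb screw is tight and holds some 60 N
- lever_grip (a point): rubber grip of the cutter's lever, 27 mm thick, rising from a pivot on the far (+x) column end, 77 mm to the +x side and 197 mm above the bench, towards -y (outfeed) to 345 mm above the bench; not to be used
- spare_strip: another marble strip of the same size lying on the bench beside the cutter; leave
- offcut: a short piece of strip, 24 x 85 x 16 mm, on the bench; leave
- tub_tall: clear tub of tesserae, 84 mm across, 130 mm high; leave
- tub_low: clear tub of tesserae, 96 mm across, 75 mm high; leave
- mosaic_hammer: hammer with a curved steel head 135 mm long and a wooden handle 215 mm long, lying on the bench; leave
- nippers: tile nippers lying on the bench, 185 mm long; leave
- bench_brush: small brush lying on the bench; leave
- catch_tray: shallow metal tray 100 x 100 x 30 mm with cut tesserae beyond the outfeed end; leave
There are look-alikes about, which are no part of the job. What is shaped like the strip but purple, red or yellow is not meant.

How it is judged (in metres and radians):
On the way, in this order (a step that is already met when the one before it is completed fails the run):
1. the strip's nose is under the leaf spring's heel, raising it, while the strip is pressed hard onto the bed (z of leaf_heel in the frame of cutter above 0.0585 m and y of strip_nose in the frame of cutter between 0.01 and 0.034 m and contact force between strip and feed_bed above 10 N), for 0.05 s.
2. still pressed hard onto the bed, the strip has slid on past the blade line (z of leaf_heel in the frame of cutter above 0.0585 m and y of strip_nose in the frame of cutter below 0 m and contact force between strip and feed_bed above 10 N), for 0.05 s.
At the end, for the whole second after the job is handed in: the strip lies flat on the bed in the guide, at rest, its nose within 3 mm of the stop's face, the leaf spring riding on top of it, the stop not shifted by more than 3 mm (y of strip_nose in the frame of stop_face below 0.003 m and x of strip_nose in the frame of stop_face between -0.006 and 0.006 m and angle between the y axis of strip and the y axis of cutter, either way round below 0.04 rad and angle between strip's own z axis and vertical below 0.04 rad and z of strip in the frame of cutter below 0.0475 m and z of leaf_heel in the frame of cutter above 0.059 m and linear speed of strip below 0.005 m/s and distance of stop_face from where it was at the start of the episode below 0.003 m); the robot touches nothing.
It fails at once if the strip is lifted or tipped up off the bed (over 5 mm or 0.06 rad) (z of strip in the frame of cutter above 0.05 m or angle between strip's own z axis and vertical above 0.06 rad).
It fails at once if the robot touches the leaf spring (contact force between any of the fingers, the arm and leaf above 1 N).
It fails at once if the length stop is shifted by more than 3 mm (distance of stop_face from where it was at the start of the episode above 0.003 m).
It fails at once if the lever is moved (distance of lever_grip from where it was at the start of the episode above 0.02 m).
It fails at once if another thing on the bench is moved by more than 20 mm (distance of any of spare_strip, offcut, tub_tall, tub_low, mosaic_hammer, nippers, bench_brush, catch_tray from where it was at the start of the episode above 0.02 m).
It also fails if it takes over 54 s, if anything falls off the work surface, if the arm or the gripper's body presses on something with over 40 N, if the wrist force passes 120 N, or if a joint passes its speed limit or range.

ROBOT

A 6-joint arm with a two-finger parallel gripper is mounted at the origin on the work surface. World frame = base frame: x ahead of the robot, y to its left, z up, the work surface at z = 0. Lengths are in m, angles in degrees, forces in N, time in s.
With the tool pointing down it reaches from about 0.3 to 0.775 m from the base axis. Payload 14.6 kg.
Tool frame: the origin (TCP) lies at the very end of the fingers, on their centre line; the grasp point (between the pads) lies robot.pinch_z behind it (robot.pinch_z is the distance from the TCP to the grasp point, in m); z points along the fingers, y is the line along which they close (so a half turn about z gives the same grasp; the last joint's range is limited). The gripper opens to 94 mm and grips with 3 to 60 N. Pads are 16 mm wide; open, the fingers measure 119 mm over their backs; the gripper's body (75 mm by 177 mm) begins 78 mm behind the grasp point.
Start: joints at [70.268, 17.183, 87.147, -0, 75.671, -3.816], TCP at [0.151, 0.529, 0.205] pointing down, gripper open.
Joint ranges: [-173.82, 173.82], [-45.26, 126.66], [13.44, 144.39], [-59.66, 239.66], [0, 175.72], [-146.38, 146.38]. Speed limits (degrees/s): [127.2, 127.2, 147.25, 180, 180, 180].

INTERFACE

Orientations are given as a 3x3 rotation matrix whose columns are the frame's x, y, z axes.
In Python, from rig import robot gives the robot as it stands.
- The arm moves only by the tool servo_tool, never from a script. Its arguments are lists of equal length, an entry for each row: "xyz": the shift along the tool's x, y, z in cm, a list of three; "twist": the turn about the tool's z in degrees. A call has 1 to 10 rows; each row shifts and turns the commanded pose from where the row before left it, along the tool's axes as they then stand; what a row does not reach is not made up. A row lasts 1/8 s, in which the tool goes at most 62.5 mm and 10.7 degrees, less where a joint would pass 70% of its speed; a pose out of reach is approached as far as the arm can. A call with a gripper value outside its range is refused whole. "gripper" is the opening, from -1 (shut) to 1 (fully open), set as the call begins (left out, the last holds). The fingers move at their own pace and stop on an object; "grip_force" is the grip in N (left out, the last holds). Time passes only in rows, so rows that do not move let the fingers close. It gives the time, the measured TCP pose, the force, the opening and the grip force at its end, in the units of the state.
- robot.sense(): the state, without advancing time (a new reading comes with each control period).
- robot.snapshot(name): name is "side" or "top" or "wrist"; returns the picture (480x640x3 uint8, red, green, blue); there is no depth.
- robot.camera_info(name): a dict with "intrinsics" (3x3 intrinsics, pixels), "distortion" ([k1, k2, p1, p2, k3] as OpenCV has them; the pictures are not rectified), "extrinsics" (4x4, takes a point from camera to world coordinates). Camera axes: x right, y up, looking along -z (the intrinsics and any distortion apply to the point x, -y, -z); pixel columns grow to the right and rows downward; lengths in m; the calibration is good to about 2 mm. A picture is of the moment at which its call begins: read the wrist's pose just before it. camera_info takes no time and is no camera call; for the wrist camera it gives the pose at the moment of the call.
- robot.hand_in(): hands the job in; it is judged then, once.
Trained networks look in the newest picture that a camera, given by its name, has taken for a name from the list of things; names that differ only in an ending like _2 or _b are one class to them, and where a whole thing is asked for, a point or a joint stands for the part that bears it (a point fixed in the world has none). Each returns a list of dicts, best first, with "p" (0 to 1); they miss things now and then, are a little off and sometimes report something else, mostly with a low value. They report only what shows in the picture. A call takes as long as a camera call. They do not tell look-alikes from the thing itself.
- robot.cut_out(target, camera): "region" (480x640 bool, what is visible of it) and "rect" ([left, top, right, bottom] in pixels, round what is visible of it).
The state is a dict: "time_s": time; "joint_positions": joint angles; "qd": joint speeds; "effort": joint torques, N m; "position": TCP position; "tcp_rot": TCP orientation; "contact_force": force on the tool from outside, world axes, zero at the start; "moment": the same for the moment, N m; "opening": finger opening in m; "finger_force": force on a finger pad.
Only numpy, scipy, OpenCV 4.12 (cv2) and the standard library are available. Lean on these libraries where they do the work, as an engineer would, in place of code of your own. Each camera call takes 0.05 s, during which the arm holds its last target. There are 200 camera calls.

## Working session

There is one attempt and no reset: what is moved stays moved. The work goes in short steps, Python scripts to look and compute and a tool call to move; the robot and the scene stay as the last step left them, time stands still between calls to the robot, and variables do not carry over. Pictures are saved under pics/ and viewed, at most 10 in all, crops included, and the job is handed in when it is done.

Besides the shell and the picture viewer there is one more tool, called after "Call:" as name([rows], argument=value, ...), one row to a line, values as JSON. servo_tool: Moves the arm, as the interface text tells. Its arguments: {"type":"object","properties":{"xyz":{"type":"array","items":{"type":"array","items":{"type":"number"}}},"twist":{"type":"array","items":{"type":"number"}},"gripper":{"type":"number"},"grip_force":{"type":"number"}},"required":["xyz","twist"]}

```bash
mkdir -p pics; cat > h.py <<'E'
import numpy as np,cv2
from rig import robot
def ray(cam,px):
    c=robot.camera_info(cam);K=np.array(c["intrinsics"]);D=np.array(c["distortion"]);T=np.array(c["extrinsics"])
    u=cv2.undistortPoints(np.array(px,float).reshape(-1,1,2),K,D)[:,0]
    d=np.c_[u[:,0],-u[:,1],-np.ones(len(u))]@T[:3,:3].T
    return T[:3,3],d
def at_z(cam,px,z):
    o,d=ray(cam,px); return o+d*((z-o[2])/d[:,2])[:,None]
def proj(cam,P):
    c=robot.camera_info(cam);K=np.array(c["intrinsics"]);D=np.array(c["distortion"]);T=np.array(c["extrinsics"])
    p=(np.array(P,float).reshape(-1,3)-T[:3,3])@T[:3,:3]; p=p*[1,-1,-1]
    return cv2.projectPoints(p,np.zeros(3),np.zeros(3),K,D)[0][:,0]
def save(cam,n):
    im=robot.snapshot(cam); cv2.imwrite(f"pics/{n}.png",im[:,:,::-1]); return im
E
python3 - <<'E'
from h import *
s=robot.sense();print(s["time_s"],s["position"],s["contact_force"],robot.pinch_z)
for c in("top","side"):
    save(c,c+"0")
    for t in("strip","cutter","feed_bed","leaf","stop_face"):
        print(c,t,[(round(r["p"],2),[int(v) for v in r["rect"]]) for r in robot.cut_out(t,c)][:5])
E
```

```text
0.0 [0.15076688 0.52866283 0.20489246] [-0.1463397   0.12121976 -0.09267614] 0.0188
top strip [(0.88, [204, 302, 290, 320]), (0.87, [109, 313, 189, 325]), (0.6, [454, 282, 489, 365]), (0.56, [260, 200, 346, 222])]
top cutter [(0.97, [244, 124, 504, 244])]
top feed_bed [(0.71, [243, 183, 426, 223])]
top leaf [(0.57, [434, 173, 473, 209]), (0.55, [353, 199, 376, 210])]
top stop_face [(0.61, [274, 158, 354, 185]), (0.47, [401, 189, 421, 199])]
side strip [(0.7, [300, 248, 348, 284]), (0.69, [294, 393, 359, 470]), (0.63, [176, 228, 206, 260]), (0.56, [208, 261, 242, 308])]
side cutter [(0.61, [281, 234, 482, 347])]
side feed_bed [(0.71, [287, 249, 413, 331]), (0.67, [331, 338, 408, 401])]
side leaf []
side stop_face [(0.75, [379, 307, 401, 323]), (0.73, [309, 210, 337, 243])]
```

```bash
ls pics
```

```text
side0.png
top0.png
```

View pics/top0.png

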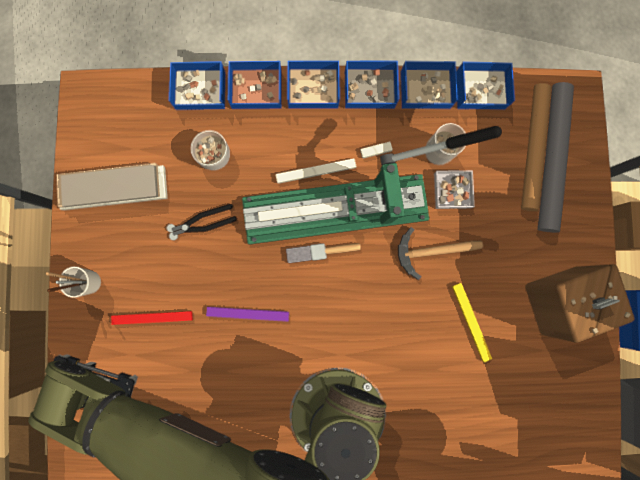

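View pics/side0.png

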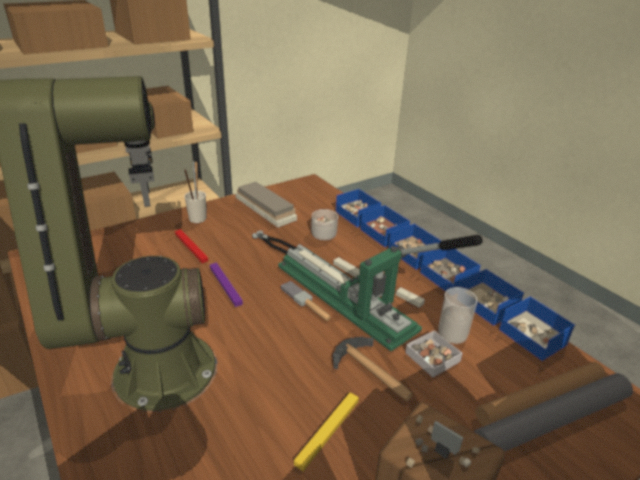

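Top view: the candidates for "strip" are purple (247,314), red (150,318), yellow (472,322), the spare (315,170) on the bench beside the cutter, and the strip in the guide at (303,211). The guide one is meant, because it lies between the rails upstream of the bridge. I'll confirm that in an enlarged crop.

```bash
python3 - <<'E'
from h import *
im=cv2.imread("pics/top0.png")[150:260,230:440]
cv2.imwrite("pics/crop0.png",cv2.resize(im,None,fx=3.8,fy=3.8,interpolation=cv2.INTER_CUBIC))
rs=[r for r in robot.cut_out("strip","top") if 190<r["rect"][1]<215]
for r in rs:
    g=r["region"].astype(np.uint8);c=max(cv2.findContours(g,0,2)[0],key=cv2.contourArea)
    b=cv2.boxPoints(cv2.minAreaRect(c));print(r["p"],at_z("top",b,.061).round(4).tolist())
r=robot.cut_out("cutter","top")[0]
print(at_z("top",[[244,222],[249,244],[243,195],[429,206],[429,219],[426,175]],.03).round(3).tolist())
E
```

```text
0.56 [[0.5477, 0.2077, 0.061], [0.5729, -0.0118, 0.061], [0.5435, -0.0149, 0.061], [0.5183, 0.2041, 0.061]]
[[0.52, 0.247, 0.03], [0.461, 0.234, 0.03], [0.593, 0.251, 0.03], [0.561, -0.252, 0.03], [0.526, -0.251, 0.03], [0.647, -0.247, 0.03]]
```

View pics/crop0.png

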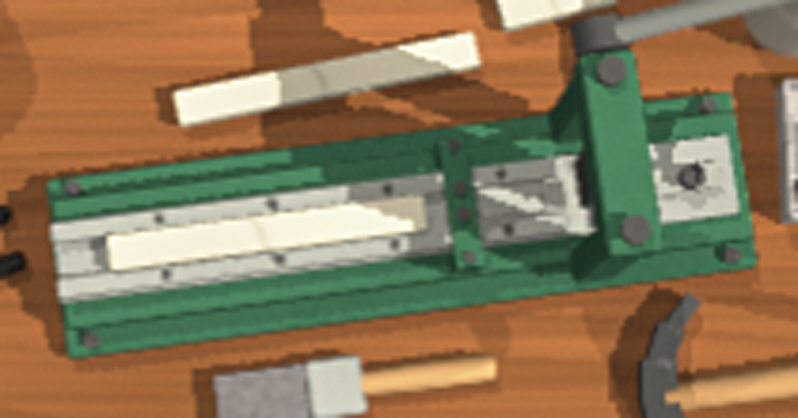

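The crop confirms the white marble strip between the rails, crop pixels (107..425, 195..270), with its nose just short of the bridge at x≈443.

```bash
python3 - <<'E'
from h import *
s=robot.sense();R=np.array(s["tcp_rot"]);print(R.round(4).tolist())
print((R.T@(np.array([.54,.151,.25])-s["position"])*100).round(2))
yc=np.array([-.113,.9935,0]);print("yc in tool",(R.T@yc).round(3))
E
```

```text
[[-0.9617, 0.2743, -0.0], [0.2743, 0.9617, -0.0], [0.0, -0.0, -1.0]]
[-47.79 -25.67  -4.46]
yc in tool [ 0.381  0.924 -0.   ]
```

Call:
servo_tool([
  [0, 0, -2],
  [-4, -2.2, -2.5],
  [-5, -2.7, 0],
  [-5, -2.7, 0],
  [-5, -2.7, 0],
  [-5, -2.7, 0],
  [-5, -2.7, 0],
  [-5, -2.7, 0],
  [-5, -2.7, 0],
  [-5, -2.6, 0],
], twist=[0, 0, 0, 0, 0, 0, 0, 0, 0, 0], gripper=-1)

```text
time_s: 1.95
position: [0.5101, 0.1788, 0.2506]
tcp_rot: [[-0.962, 0.274, 0.0], [0.274, 0.962, 0.0], [-0.0, 0.0, -1.0]]
contact_force: [0.6, 0.6, 0.2]
opening: 0.0003
finger_force: 0.0
```

Call:
servo_tool([
  [-3.8, -2, 0],
  [0, 0, 0],
  [0, 0, 0],
  [0, 0, 0],
  [0, 0, 0],
], twist=[0, -8, -8, -6.4, 0])

```text
time_s: 2.58
position: [0.54, 0.1507, 0.2505]
tcp_rot: [[-0.994, -0.112, 0.0], [-0.112, 0.994, -0.0], [-0.0, -0.0, -1.0]]
contact_force: [0.3, 0.8, -0.3]
opening: 0.0003
finger_force: 0.0
```

```bash
python3 - <<'E'
from h import *
s=robot.sense();print(s["time_s"],s["position"],s["opening"],np.array(s["tcp_rot"]).round(3).tolist(),s["joint_positions"])
save("wrist","w1")
for t in("strip","leaf","stop_face"):
    for r in robot.cut_out(t,"wrist"):
        g=r["region"].astype(np.uint8);c=max(cv2.findContours(g,0,2)[0],key=cv2.contourArea)
        b=cv2.boxPoints(cv2.minAreaRect(c));print(t,round(r["p"],2),b.round().tolist(),at_z("wrist",b,.061)[:,:2].round(4).tolist())
E
```

```text
2.575 [0.54003587 0.15066577 0.2504581 ] 0.00031619873159452765 [[-0.994, -0.112, 0.0], [-0.112, 0.994, -0.0], [-0.0, -0.0, -1.0]] [ 1.18459204e+01  1.68287374e+01  8.16115284e+01 -3.79964645e-04
  8.15591995e+01 -8.45951933e+01]
strip 0.68 [[136.0, 200.0], [379.0, 196.0], [379.0, 225.0], [136.0, 229.0]] [[0.5448, -0.0135], [0.5172, 0.2045], [0.5433, 0.2089], [0.5718, -0.0133]]
leaf 0.69 [[33.0, 207.0], [88.0, 207.0], [88.0, 228.0], [33.0, 228.0]] [[0.5615, -0.11], [0.556, -0.058], [0.576, -0.0588], [0.5818, -0.1116]]
leaf 0.54 [[0.0, 102.0], [0.0, 38.0], [8.0, 38.0], [8.0, 102.0]] [[0.4706, -0.1333], [0.4185, -0.1294], [0.4179, -0.1224], [0.47, -0.126]]
stop_face 0.48 [[-7.0, 145.0], [417.0, 127.0], [424.0, 288.0], [0.0, 306.0]] [[0.5088, -0.1429], [0.4543, 0.2284], [0.6004, 0.2611], [0.6672, -0.1528]]
```

View pics/w1.png

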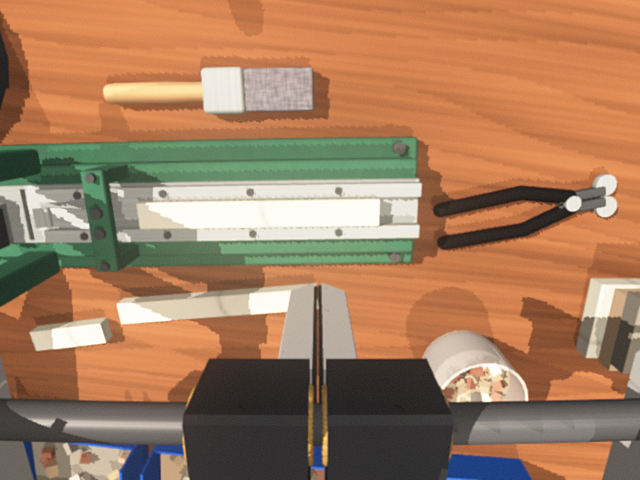

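The wrist view shows the strip's white top from (138,200–229) to (380,198–226). The rails run on both sides from the bridge (x≈118) to (420,182–240), and the tub and nippers are clear. Next I'll work out the guide axis and nose position.

```bash
python3 - <<'E'
from h import *
P=at_z("wrist",[[125,184],[418,182],[125,242],[418,239]],.056)[:,:2]
print(P.round(4).tolist())
for a,b in((0,1),(2,3)):
    d=P[b]-P[a];print("yaw",np.degrees(np.arctan2(-d[0],d[1])))
d=(P[1]-P[0])+(P[3]-P[2]);yc=d/np.linalg.norm(d);print(yc)
end=(P[1]+P[3])/2; org=end-.375*yc; xc=np.array([yc[1],-yc[0]])
print("origin",org)
for n,p in(("strip ends",at_z("wrist",[[138,214.5],[380,211.5]],.061)),("bridge",at_z("wrist",[[113,165],[117,265]],.091)),("top rear/nose",[[.533,.206],[.558,-.0133]])):
    q=np.array(p)[:,:2]-org;print(n,(q@xc).round(4),(q@yc).round(4))
E
```

```text
[[0.5322, -0.0255], [0.5015, 0.2385], [0.5876, -0.0264], [0.5542, 0.2479]]
yaw 6.644458477125011
yaw 6.94061974916503
[-0.11832471  0.99297496]
origin [ 0.57222388 -0.12912862]
strip ends [-0.0001 -0.0009] [0.1183 0.3392]
bridge [-0.048   0.0382] [0.1161 0.1072]
top rear/nose [ 0.0007 -0.0004] [0.3374 0.1167]
```

Call:
servo_tool([
  [0.1, 0.8, 3],
  [0, 0, 4],
  [0, 0, 4],
  [0, 0, 4],
  [0, 0, 2],
  [0, 0, 1],
  [0, 0, 0.3],
  [0, 0, 0],
  [0, 0, 0],
], twist=[-0.4, 0, 0, 0, 0, 0, 0, 0, 0], grip_force=20)

```text
time_s: 3.9
position: [0.5385, 0.1586, 0.0683]
tcp_rot: [[-0.993, -0.12, 0.001], [-0.12, 0.993, 0.0], [-0.001, 0.0, -1.0]]
contact_force: [-0.0, 0.2, -0.3]
opening: 0.0001
finger_force: 0.0
```

```bash
python3 - <<'E'
from h import *
s=robot.sense();print(s["position"],np.array(s["tcp_rot"]).round(4).tolist())
im=save("side","s1")[200:360,240:440];cv2.imwrite("pics/s1c.png",cv2.resize(im[:,:,::-1],None,fx=3.7,fy=3.7,interpolation=cv2.INTER_CUBIC))
E
```

```text
[0.53852841 0.15859536 0.06826504] [[-0.9928, -0.1197, 0.0013], [-0.1197, 0.9928, 0.0003], [-0.0013, 0.0001, -1.0]]
```

View pics/s1c.png

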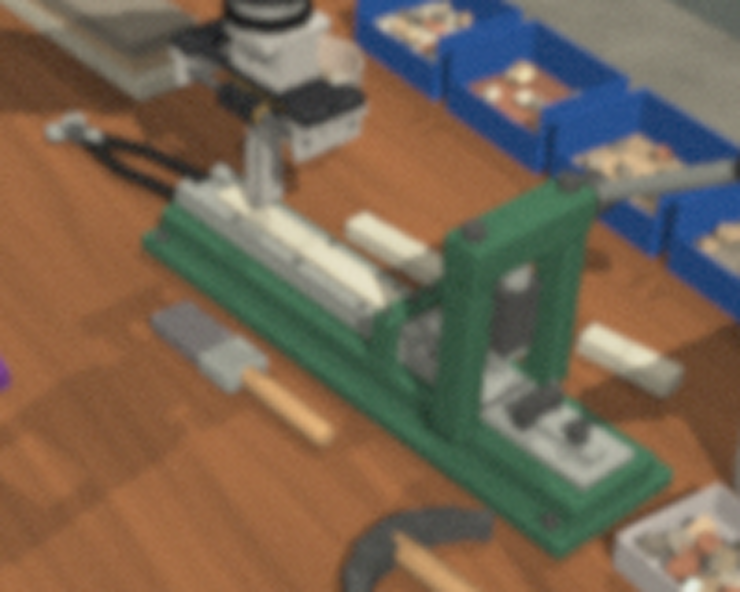

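The fingers stand just above the strip's rear part at crop (262,205), centred on it. The stop block is visible beyond the columns at (537,405). I'll press down in small steps.

Call:
servo_tool([
  [0, 0, 0.3],
  [0, 0, 0.2],
  [0, 0, 0.1],
  [0, 0, 0.1],
  [0, 0, 0],
], twist=[0, 0, 0, 0, 0])

```text
time_s: 4.58
position: [0.5384, 0.1586, 0.0613]
tcp_rot: [[-0.993, -0.12, 0.001], [-0.12, 0.993, 0.0], [-0.001, 0.0, -1.0]]
contact_force: [-3.6, -0.9, 9.0]
opening: 0.0005
finger_force: 4.4
```

Call:
servo_tool([
  [0, 0, 0.1],
  [0, 0, 0],
  [0, 0, 0],
], twist=[0, 0, 0])

```text
time_s: 4.95
position: [0.5387, 0.1586, 0.0612]
tcp_rot: [[-0.993, -0.12, 0.002], [-0.12, 0.993, 0.0], [-0.002, 0.0, -1.0]]
contact_force: [-4.5, -2.0, 17.6]
opening: 0.0006
finger_force: 9.0
```

Call:
servo_tool([
  [0, 0, 0.05],
  [0, -0.2, 0],
  [0, -0.4, 0],
  [0, -0.5, 0],
  [0, -0.5, 0],
  [0, -0.4, 0],
  [0, 0, 0],
], twist=[0, 0, 0, 0, 0, 0, 0])

```text
time_s: 5.82
position: [0.542, 0.1393, 0.0612]
tcp_rot: [[-0.993, -0.12, 0.004], [-0.12, 0.993, 0.002], [-0.005, 0.001, -1.0]]
contact_force: [-1.3, 3.3, 17.2]
opening: 0.0005
finger_force: 8.8
```

```bash
cat > m.py <<'E'
from h import *
org=np.array([.57222,-.12913]);yc=np.array([-.1183,.9930])
s=robot.sense();print("tool yc",(np.array(s["position"])[:2]-org)@yc)
for c in("wrist","top"):
    robot.snapshot(c)
    for r in robot.cut_out("strip",c):
        g=r["region"].astype(np.uint8);k=max(cv2.findContours(g,0,2)[0],key=cv2.contourArea)
        q=(at_z(c,cv2.boxPoints(cv2.minAreaRect(k)),.061)[:,:2]-org)
        if abs(q.mean(0)@[.993,.1183])<.02: print(c,round(r["p"],2),np.sort(q@yc).round(4))
E
python3 m.py
```

```text
tool yc 0.2701504341718012
wrist 0.59 [0.1146 0.1214 0.3174 0.3197]
top 0.86 [0.104  0.1042 0.1796 0.1799]
top 0.42 [-0.1006 -0.0988 -0.0465 -0.0445]
```

Call:
servo_tool([
  [0, -0.4, 0.03],
  [0, -0.6, 0],
  [0, -0.7, 0],
  [0, -0.7, 0],
  [0, -0.7, 0],
  [0, -0.7, 0],
  [0, -0.7, 0],
  [0, -0.6, 0],
  [0, -0.4, 0],
  [0, 0, 0],
], twist=[0, 0, 0, 0, 0, 0, 0, 0, 0, 0])

```text
time_s: 7.28
position: [0.5489, 0.085, 0.0612]
tcp_rot: [[-0.993, -0.12, 0.005], [-0.12, 0.993, 0.002], [-0.005, 0.001, -1.0]]
contact_force: [-1.2, 6.0, 20.5]
opening: 0.0003
finger_force: 9.8
```

Call:
servo_tool([
  [0, -0.3, 0.05],
  [0, -0.3, 0],
  [0, -0.3, 0],
  [0, -0.3, 0],
  [0, -0.3, 0],
  [0, -0.2, 0],
  [0, -0.2, 0],
  [0, 0, 0],
], twist=[0, 0, 0, 0, 0, 0, 0, 0])

```text
time_s: 8.28
position: [0.5513, 0.0665, 0.0611]
tcp_rot: [[-0.993, -0.12, 0.006], [-0.12, 0.993, 0.002], [-0.006, 0.002, -1.0]]
contact_force: [-2.6, 9.4, 25.0]
opening: 0.0009
finger_force: 12.3
```

```bash
python3 m.py
```

```text
tool yc 0.19675767168888816
wrist 0.87 [0.0903 0.0948 0.2435 0.2459]
```

Call:
servo_tool([
  [0, -0.2, 0.02],
  [0, -0.2, 0],
  [0, -0.2, 0],
  [0, -0.2, 0],
  [0, -0.1, 0],
  [0, 0, 0],
  [0, 0, 0],
], twist=[0, 0, 0, 0, 0, 0, 0])

```text
time_s: 9.35
position: [0.5524, 0.0578, 0.0611]
tcp_rot: [[-0.993, -0.12, 0.006], [-0.12, 0.993, 0.002], [-0.006, 0.002, -1.0]]
contact_force: [-4.1, 10.6, 25.4]
opening: 0.0005
finger_force: 13.3
```

```bash
python3 m.py
```

```text
tool yc 0.1879320430432436
wrist 0.79 [0.0919 0.096  0.2356 0.2379]
```

Call:
servo_tool([
  [0.03, -0.3, 0],
  [0, -0.4, 0],
  [0, -0.4, 0],
  [0, -0.4, 0],
  [0, -0.4, 0],
  [0, -0.4, 0],
  [0, -0.3, 0],
  [0, -0.2, 0],
  [0, 0, 0],
], twist=[0, 0, 0, 0, 0, 0, 0, 0, 0])

```text
time_s: 10.68
position: [0.5558, 0.0295, 0.0611]
tcp_rot: [[-0.993, -0.12, 0.007], [-0.12, 0.993, 0.002], [-0.007, 0.001, -1.0]]
contact_force: [-1.4, 9.2, 24.9]
opening: 0.0004
finger_force: 12.5
```

```bash
python3 m.py
```

```text
tool yc 0.15948405274641012
wrist 0.65 [0.0958 0.0983 0.2067 0.2091]
top 0.58 [0.008  0.0143 0.0178 0.0242]
```

Call:
servo_tool([
  [0, -0.15, 0],
  [0, -0.15, 0],
  [0, -0.15, 0],
  [0, -0.15, 0],
  [0, 0, 0],
], twist=[0, 0, 0, 0, 0])

```text
time_s: 11.5
position: [0.5565, 0.0237, 0.0611]
tcp_rot: [[-0.993, -0.12, 0.007], [-0.12, 0.993, 0.002], [-0.007, 0.001, -1.0]]
contact_force: [-1.6, 9.8, 24.9]
opening: 0.0006
finger_force: 12.6
```

Call:
servo_tool([
  [0, -0.1, 0],
  [0, -0.1, 0],
  [0, -0.1, 0],
  [0, 0, 0],
], twist=[0, 0, 0, 0])

```text
time_s: 12.0
position: [0.5569, 0.0208, 0.0611]
tcp_rot: [[-0.993, -0.12, 0.007], [-0.12, 0.993, 0.002], [-0.007, 0.001, -1.0]]
contact_force: [-2.5, 11.0, 24.6]
opening: 0.0006
finger_force: 12.6
```

Call:
servo_tool([
  [0, -0.1, 0],
  [0, -0.1, 0],
  [0, -0.1, 0],
  [0, 0, 0],
], twist=[0, 0, 0, 0])

```text
time_s: 12.5
position: [0.5573, 0.0178, 0.0611]
tcp_rot: [[-0.993, -0.12, 0.007], [-0.12, 0.993, 0.002], [-0.007, 0.001, -1.0]]
contact_force: [-1.0, 11.2, 25.5]
opening: 0.0004
finger_force: 12.6
```

```bash
python3 m.py
```

```text
tool yc 0.14762902976063016
wrist 0.9 [0.0975 0.0995 0.1949 0.1972]
top 0.63 [0.01   0.0133 0.0206 0.0239]
```

Call:
servo_tool([
  [0, -0.1, 0],
  [0, -0.1, 0],
  [0, 0, 0],
], twist=[0, 0, 0])

```text
time_s: 13.08
position: [0.5575, 0.0158, 0.0611]
tcp_rot: [[-0.993, -0.12, 0.007], [-0.12, 0.993, 0.002], [-0.007, 0.001, -1.0]]
contact_force: [-1.3, 10.6, 24.7]
opening: 0.0001
finger_force: 12.6
```

Call:
servo_tool([
  [0, -0.1, 0],
  [0, -0.1, 0],
  [0, 0, 0],
], twist=[0, 0, 0])

```text
time_s: 13.45
position: [0.5575, 0.0153, 0.0611]
tcp_rot: [[-0.993, -0.12, 0.006], [-0.12, 0.993, 0.004], [-0.007, 0.003, -1.0]]
contact_force: [-3.7, 21.3, 26.8]
opening: 0.0004
finger_force: 13.2
```

```bash
python3 m.py; python3 -c "
from h import *
im=save('side','s2')[240:350,310:430];cv2.imwrite('pics/s2c.png',cv2.resize(im[:,:,::-1],None,fx=5,fy=5,interpolation=cv2.INTER_CUBIC))"
```

```text
tool yc 0.1451363857024345
wrist 0.96 [0.0978 0.0998 0.1929 0.1951]
top 0.56 [0.007  0.0156 0.0157 0.0242]
```

View pics/s2c.png

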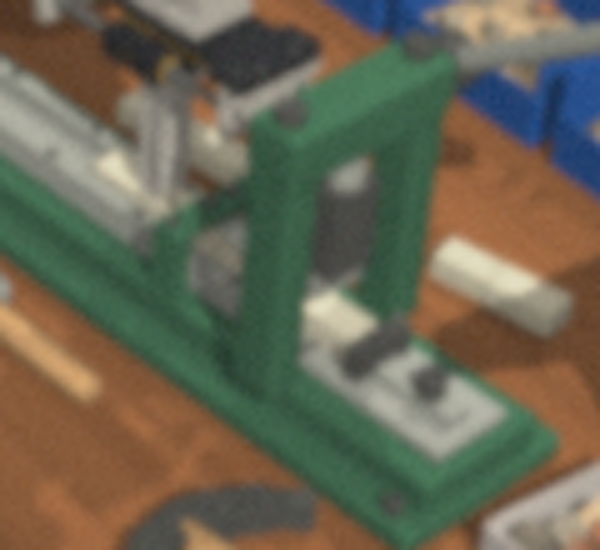

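The push force jumped from 11 to 21 N and the motion stopped. The side crop shows the strip's nose (345,320) against the dark stop block (375,350). I'll ease off the push slightly and lift away.

Call:
servo_tool([
  [0, 0.08, 0],
  [0, 0, -0.1],
  [0, 0, -0.1],
  [0, 0, -0.1],
  [0, 0, -0.3],
  [0, 0, -1],
  [0, 0, -3],
  [0, 0, -5],
  [0, 0, -5],
  [0, 0, 0],
], twist=[0, 0, 0, 0, 0, 0, 0, 0, 0, 0])

```text
time_s: 14.95
position: [0.5566, 0.0132, 0.2082]
tcp_rot: [[-0.993, -0.12, 0.007], [-0.12, 0.993, -0.0], [-0.007, -0.001, -1.0]]
contact_force: [-0.1, -0.2, -0.7]
opening: 0.0004
finger_force: 0.0
```

Call:
servo_tool([
  [0, 1, -3],
  [0, 3, -3],
  [0, 3, 0],
  [0, 3, 0],
  [0, 0, 0],
  [0, 0, 0],
], twist=[0, 0, 0, 0, 0, 0])

```text
time_s: 15.7
position: [0.5433, 0.112, 0.2634]
tcp_rot: [[-0.993, -0.12, -0.001], [-0.12, 0.993, -0.0], [0.001, -0.0, -1.0]]
contact_force: [-1.0, -0.4, 0.2]
opening: 0.0006
finger_force: 0.0
```

```bash
python3 m.py; python3 -c "
from h import *
im=save('side','s3')[240:350,310:430];cv2.imwrite('pics/s3c.png',cv2.resize(im[:,:,::-1],None,fx=5,fy=5,interpolation=cv2.INTER_CUBIC))"
```

```text
tool yc 0.24284274149876528
wrist 0.9 [0.0953 0.0977 0.195  0.1954]
top 0.54 [0.1054 0.1072 0.159  0.1608]
```

View pics/s3c.png

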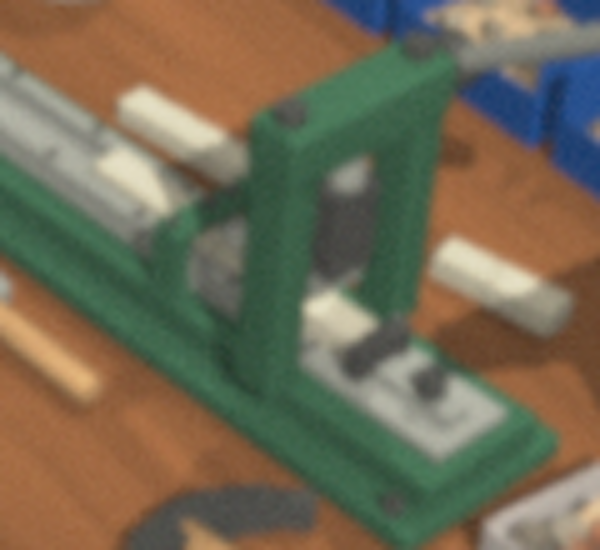

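The strip's nose at (345,320) still rests against the stop at (375,350), the stop hasn't moved, and the hand is clear.

```bash
python3 -c "
from rig import robot
print(robot.hand_in())"
```

```text
the job is handed in; nothing more can be done
None
```

I slid the strip under the leaf spring, pressing it down all the way, until its nose came up against the length stop. The hand is clear and the job was handed in at about 16 s, but no verdict came back.

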